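# Set the blower's speed selector by its clicks and start it

### The arm

A 6-joint arm with a two-finger parallel gripper is mounted at the origin on the work surface; the furniture and walls round the work are solid. World frame = base frame: x ahead of the robot, y to its left, z up, the work surface at z = 0. Lengths are in m, angles in rad, forces in N, time in s.
With the tool pointing down it reaches from about 0.275 to 0.725 m from the base axis. Payload 5.6 kg.
Tool frame: the origin (TCP) lies on the centre line of the jaws, within the pads' length; the fingertips stand 19 mm ahead of it and the grasp point (between the pads) is the TCP; x points along the fingers, y is the direction in which the jaws open and shut, and the axes are right-handed (so a half turn about x gives the same grasp; the last joint's range is limited). The gripper opens to 85 mm and grips with 20 to 120 N. Pads are 22 mm wide; open, the fingers measure 114 mm over their backs; the gripper's body (76 mm by 85 mm) begins 54 mm behind the grasp point. The pads swing forward as they close: fully open they stand 13 mm farther back than shut.
Start: joints at [-0.859, 0.255, 0.108, 0, -1.424, -0.285], TCP at [0.228, -0.501, 0.25] pointing down, gripper open.
Joint ranges: [-2.95, 2.95], [-1.21, 1.97], [-1.09, 1.5], [-2.87, 1.71], [-2.94, -0.07], [-3.05, 3.05]. Speed limits (rad/s): [2.57, 2.57, 3.14, 3.14, 3.14, 3.14].

### API

Orientations are given as a rotation vector (axis times angle).
In Python, from plant import robot gives the robot as it stands.
- The arm moves only by the tool apply_moves, never from a script. Its argument "moves" is a list of rows, each an object with "linear": the shift along the tool's x, y, z normalised to -1 to 1, where 1 is 100 mm, a list of three; "rot": the turn, a rotation vector about the tool's x, y, z normalised to -1 to 1, where 1 is pi rad, a list of three. In form: [{"linear": [x, y, z], "rot": [ax, ay, az]}, ...]. A call has 1 to 12 rows; each row is the pose to reach, as a shift and turn from the pose measured when the call began, along the tool's axes at that moment, turning the shorter way round; what a row does not reach only later rows make up. A row lasts 1/8 s, in which the tool goes at most 62.5 mm and 10.7 degrees, less where a joint would pass 70% of its speed; a pose out of reach is approached as far as the arm can. A call with a number of a shift or a turn outside -1 to 1 is refused whole. A call with a gripper value outside its range is refused whole. "grip" is the opening, from -1 (shut) to 1 (fully open), so that 0 is half open, set as the call begins (left out, the last holds). The fingers move at their own pace and stop on an object; "force" is the grip in N (left out, the last holds). Time passes only in rows, so rows that repeat a pose let the fingers close. It gives the time, the measured TCP pose, the force and the opening at its end, in the units of the state.
- robot.read_state(): the state, without advancing time (a new reading comes with each control period).
- robot.camera(name): name is "scene" or "top" or "wrist"; returns the picture (480x640x3 uint8, blue, green, red); there is no depth.
- robot.camera_info(name): a dict with "camera_matrix" (3x3 intrinsics, pixels), "world_to_cam" (4x4, takes a point from world to camera coordinates); the wrist camera has in their place "mount" (4x4, takes a point from camera to tool coordinates, whose origin is the TCP and whose axes are the tool frame's). Camera axes: x right, y down, z forward; pixel columns grow to the right and rows downward; lengths in m; the calibration is good to about 2 mm. A picture is of the moment at which its call begins: read the wrist's pose just before it. camera_info takes no time and is no camera call.
- robot.finish_job(): hands the job in, once; it reports no verdict.
Trained networks look in the newest picture that a camera, given by its name, has taken for a name from the list of things; names that differ only in an ending like _2 or _b are one class to them, and where a whole thing is asked for, a point or a joint stands for the part that bears it (a point fixed in the world has none). Each returns a list of dicts, best first, with "confidence" (0 to 1); they miss things now and then, are a little off and sometimes report something else, mostly with a low value. They report only what shows in the picture. A call takes as long as a camera call.
- robot.silhouettes(target, camera): "pixels" (480x640 bool, what is visible of it) and "bbox" ([left, top, right, bottom] in pixels, round what is visible of it).
The state is a dict: "time": time; "joint_pos": joint angles; "joint_vel": joint speeds; "joint_efforts": joint torques, N m; "tool_pos": TCP position; "tool_rot": TCP orientation; "wrist_force": force on the tool from outside, world axes, zero at the start; "ft_torque": the same for the moment, N m; "width": finger opening in m.
Only numpy, scipy, OpenCV 4.12 (cv2) and the standard library are available. Lean on these libraries where they do the work, as an engineer would, in place of code of your own. Each camera call takes 0.05 s, during which the arm holds its last target. There are 200 camera calls.

### The job

Set the torch blower to the speed marked by the yellow peg and start it. The box only takes a new speed from off, so with a fingertip push the black selector lever anticlockwise all the way back to its off stop (red mark), then push it clockwise click by click until it rests at the click that points at the yellow peg, and only then press the green start button right down and let it come up again. Only push with the fingers: do not pinch the lever, do not press start at any other setting, and leave the jar, the tin and the cork block where they are.

Things in the scene. Friction and masses are not known exactly. Their poses are not given: they have to be found in the camera images.
- blower_box: Grey box with a dark steel panel, fixed to the bench, 117 (x) x 236 (y) x 50 mm high. Origin: centre of its underside; x points to its far side, y to its left, turned up to 0.4 rad about z. Selector axis at (-25, -40) mm, start button centre at (33, 78) mm in this frame. A plug stands out 19 mm from its -y end; above the panel stand only the selector, the button and three low pegs.
- selector (a joint): Selector angle, rad, clockwise from above; stops at 0 (off) and 2.62. Clicks 0 to 5 every 0.524. At value q the lever points 75 deg minus q, anticlockwise from the box's +x. About 3 N at the lever (45 mm out) carries it past half-way between clicks, then it jumps ahead to the next click and rests there. Starts at click 1 to 5 (may snap into the nearest in the first moment).
- lever_mid (a point): Middle of the lever, 45 mm out from the axis, 81 mm above the bench. Lever: black upright fin, white line on top, 12 mm thick, 12 to 58 mm from the axis, 66 to 96 mm above the bench. Grey hub 60 mm across, top at 65 mm; boss 24 mm across, top at 95 mm. Site x points outward, y to its anticlockwise side. That half is collider selector_c9, the other selector_c10.
- pointer (a point): Point on the lever's line 75 mm out from the axis, just beyond the white pointer tip (60 mm out), where a peg would stand: it lies over a peg's centre when the lever points at that peg.
- peg_yellow: Small yellow peg, 11 mm across, 9 mm high, standing fixed on the panel 75 mm from the selector's axis. Origin: centre of its underside. The three pegs stand at clicks 2, 3 and 4, in any order.
- peg_blue: The same peg in blue, marking another speed.
- peg_white: The same peg in white, marking another speed.
- start (a joint): Travel of the round green start button, m: 0 up, 0.006 fully down (about 5 N); springs up when released.
- start_top (a point): Centre of the top of the green button, 30 mm across, 72 mm above the bench, in a black ring.
- salt_jar: Amber jar with a black lid, 58 mm across, 70 mm high, loose on the bench. Origin: centre of its underside.
- cap_tin: Open metal tin of ornament caps, 70 mm across, 32 mm high, loose on the bench. Origin: centre of its underside.
- cork_block: Cork block, 64 x 73 x 24 mm, loose on the bench. Origin: centre of its underside.

How it is judged:
On the way, in this order (a step that is already met when the one before it is completed fails the run):
1. the selector is at its off stop (value of joint selector below 0.1 rad), for 0.2 s.
2. the selector rests at the click of the yellow peg (horizontal distance between pointer and peg_yellow below 0.009 m and velocity of joint selector between -0.1 and 0.1 rad/s), for 0.2 s.
3. the start button is pressed down with the selector at the yellow peg (horizontal distance between pointer and peg_yellow below 0.009 m and value of joint start above 0.0045 m), for 0.05 s.
At the end, for the whole second after the job is handed in: The selector rests with its pointer within 9 mm (7 deg) of the yellow peg's click, the start button is up again (within 1.5 mm), and the loose things on the bench are within 15 mm of where they stood (all of step 2 and value of joint start below 0.0015 m and distance of each of salt_jar, cap_tin, cork_block from where it was at the start of the episode below 0.015 m); the robot touches nothing.
It fails at once if the lever is pinched (both faces touched with over 1 N at once) (contact force between the fingers and selector_c9 above 1 N and contact force between the fingers and selector_c10 above 1 N).
It fails at once if start is pressed more than 3 mm while the selector is not at the yellow peg (value of joint start above 0.003 m and horizontal distance between pointer and peg_yellow above 0.012 m).
It fails at once if the jar, the tin or the cork block is moved more than 15 mm, lifted or tipped (distance of any of salt_jar, cap_tin, cork_block from where it was at the start of the episode above 0.015 m or angle between any of salt_jar, cap_tin, cork_block's own z axis and vertical above 0.25 rad).
It also fails if it takes over 72 s, if anything falls off the work surface, if the arm or the gripper's body presses on something with over 40 N, if the wrist force passes 120 N, or if a joint passes its speed limit or range.

## Working session

There is one attempt and no reset: what is moved stays moved. The work goes in short steps, Python scripts to look and compute and a tool call to move; the robot and the scene stay as the last step left them, time stands still between calls to the robot, and variables do not carry over. Pictures are saved under pics/ and viewed, about 8 in all and at most 12, crops included, and the job is handed in when it is done.

Besides the shell and the picture viewer there is one more tool, called after ">>>" by a JSON object that holds its "name" and its "arguments". apply_moves: Moves the arm, as the interface text tells. Its arguments: {"type":"object","properties":{"moves":{"type":"array","items":{"type":"object","properties":{"linear":{"type":"array","items":{"type":"number"}},"rot":{"type":"array","items":{"type":"number"}}}}},"grip":{"type":"number"},"force":{"type":"number"}},"required":["moves"]}

```bash
mkdir -p pics
cat > h.py <<'E'
from plant import robot
import numpy as np, cv2
from scipy.spatial.transform import Rotation as R
def ray(cam,uv,z):
    i=robot.camera_info(cam);K=np.array(i["camera_matrix"])
    if "world_to_cam" in i: T=np.linalg.inv(np.array(i["world_to_cam"]))
    else:
        s=robot.read_state();W=np.eye(4);W[:3,:3]=R.from_rotvec(s["tool_rot"]).as_matrix();W[:3,3]=s["tool_pos"];T=W@np.array(i["mount"])
    d=T[:3,:3]@np.linalg.solve(K,[uv[0],uv[1],1]);o=T[:3,3]
    return o+d*(z-o[2])/d[2]
E
python3 - <<'E'
from h import *
s=robot.read_state();print({k:np.round(v,3) for k,v in s.items()})
print(R.from_rotvec(s["tool_rot"]).as_matrix().round(3))
for c in ("top","scene"):
    cv2.imwrite(f"pics/{c}1.png",robot.camera(c))
    for n,z in dict(blower_box=.05,lever_mid=.09,peg_yellow=.059,peg_blue=.059,peg_white=.059,start_top=.072,salt_jar=.07,cap_tin=.032,cork_block=.024).items():
        for d in robot.silhouettes(n,c)[:2]:
            y,x=np.nonzero(d["pixels"]);u=(x.mean(),y.mean())
            print(c,n,round(d["confidence"],2),np.round(d["bbox"]),np.round(u,1),ray(c,u,z).round(4))
    print(robot.camera_info(c)["world_to_cam"] .__str__())
E
```

```text
{'time': np.float64(0.0), 'joint_pos': array([-0.859,  0.256,  0.107, -0.   , -1.424, -0.285]), 'joint_vel': array([-0.001, -0.   ,  0.   ,  0.002,  0.001, -0.001]), 'joint_efforts': array([-0.0000e+00, -3.8663e+01,  2.3794e+01,  5.3650e+00, -6.0000e-03,
        0.0000e+00]), 'tool_pos': array([ 0.228, -0.5  ,  0.249]), 'tool_rot': array([-0.333,  1.545,  0.336]), 'wrist_force': array([-0.537, -0.385, -0.33 ]), 'ft_torque': array([-0.013, -0.035,  0.022]), 'width': np.float64(0.085)}
[[-0.001 -0.414  0.91 ]
 [ 0.002  0.91   0.414]
 [-1.     0.002 -0.   ]]
top blower_box 0.93 [333. 184. 455. 271.] [392.2 228.6] [ 0.4222 -0.1501  0.05  ]
top lever_mid 0.72 [389. 214. 428. 244.] [411.8 229.6] [ 0.415  -0.1865  0.09  ]
top peg_yellow 0.62 [187. 237. 217. 270.] [201.9 254. ] [0.3702 0.2577 0.059 ]
top start_top 0.56 [345. 219. 359. 233.] [353.8 225.1] [ 0.4278 -0.0662  0.072 ]
top salt_jar 0.58 [187. 240. 212. 268.] [202.  253.8] [0.3697 0.2553 0.07  ]
top salt_jar 0.46 [345. 218. 360. 234.] [353.6 225.2] [ 0.4279 -0.0661  0.07  ]
top cap_tin 0.72 [232. 231. 262. 266.] [246.7 246.4] [0.38
[... 358 characters left out ...]
00]]
scene blower_box 0.81 [316. 265. 465. 339.] [387.  302.6] [ 0.3943 -0.1729  0.05  ]
scene lever_mid 0.82 [388. 264. 422. 310.] [402.7 290.3] [ 0.388  -0.2042  0.09  ]
scene peg_blue 0.69 [386. 264. 427. 312.] [402.9 290. ] [ 0.4341 -0.1812  0.059 ]
scene start_top 0.57 [343. 262. 354. 272.] [349.2 268.4] [ 0.4219 -0.0739  0.072 ]
scene salt_jar 0.78 [197. 227. 225. 267.] [210.3 246.8] [0.3287 0.2038 0.07  ]
scene cork_block 0.9 [267. 272. 296. 299.] [280.4 284.5] [0.3596 0.0441 0.024 ]
[[ 0.61051738 -0.79196706 -0.00753014 -0.25987415]
 [-0.36033576 -0.26928647 -0.89310858  0.24304397]
 [ 0.70528481  0.54797169 -0.44977812  0.71983563]
 [ 0.          0.          0.          1.        ]]
```

Run:
```python
import cv2,numpy as np
a=cv2.imread("pics/top1.png")[160:290,310:480];b=cv2.imread("pics/scene1.png")[235:350,300:480]
a=cv2.resize(a,None,fx=4.5,fy=4.5,interpolation=cv2.INTER_CUBIC)
cv2.imwrite("pics/top1c.png",a)
```

```text
(no output)
```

View pics/top1c.png

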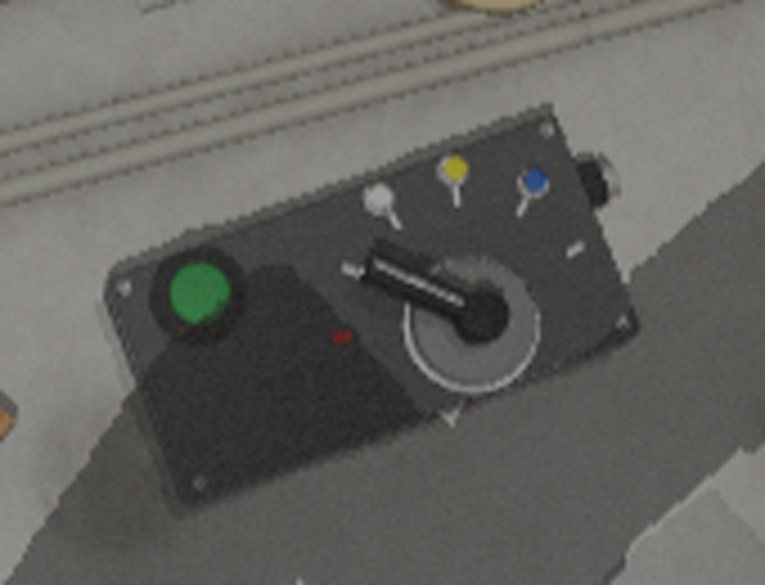

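The top view shows the lever at click 1, with the white peg at click 2, yellow at click 3 and blue at click 4. The red off mark is one click anticlockwise. Crop pixels: boss (482,315), green button (200,293), yellow peg (456,168). Next I fit the box pose.

```bash
cat >> h.py <<'E'
from scipy.optimize import least_squares
def pol(r,a): return np.array([r*np.cos(np.radians(a)),r*np.sin(np.radians(a))])
AX=np.array([-.025,-.040])
MOD={"boss":AX,"green":np.array([.033,.078]),"white":AX+pol(.075,15),"yellow":AX+pol(.075,-15),"blue":AX+pol(.075,-45)}
HT={"boss":.095,"green":.072,"white":.059,"yellow":.059,"blue":.059}
def rot2(t): return np.array([[np.cos(t),-np.sin(t)],[np.sin(t),np.cos(t)]])
def fit(W):
    f=lambda p: np.concatenate([p[:2]+rot2(p[2])@MOD[k]-W[k][:2] for k in W])
    r=least_squares(f,[.42,-.15,.2]);return r.x,r.fun.reshape(-1,2)
E
python3 - <<'E'
from h import *
px={"boss":(482,315),"green":(200,293),"white":(379,197),"yellow":(456,168),"blue":(536,181)}
W={k:ray("top",(310+v[0]/4.5,160+v[1]/4.5),HT[k]) for k,v in px.items()}
p,res=fit(W);print(p,(res*1000).round(1))
for k in MOD: print(k,(p[:2]+rot2(p[2])@MOD[k]).round(4))
i=robot.camera_info("wrist");print(np.round(i["mount"],3),np.round(i["camera_matrix"],0))
E
```

```text
[ 0.42352666 -0.1516898   0.34798751] [[ 0.1 -1. ]
 [ 0.2  0.5]
 [ 0.3 -0.3]
 [-0.2  0.4]
 [-0.4  0.3]]
boss [ 0.4137 -0.1978]
green [ 0.428  -0.0671]
white [ 0.4751 -0.1549]
yellow [ 0.4884 -0.1914]
blue [ 0.4816 -0.2296]
[[-0.    -0.294  0.956 -0.124]
 [ 1.    -0.     0.     0.   ]
 [ 0.     0.956  0.294 -0.076]
 [ 0.     0.     0.     1.   ]] [[393.   0. 322.]
 [  0. 393. 237.]
 [  0.   0.   1.]]
```

>>> {"name": "apply_moves", "arguments": {"moves": [{"linear": [0,0.3,0.5],"rot": [0,0,0]},{"linear": [0,0.6,1],"rot": [0,0,0]},{"linear": [0,0.6,1],"rot": [0,0,0]}], "grip": -1}}

```text
time: 1.38
tool_pos: [0.2957, -0.4023, 0.2508]
tool_rot: [-0.339, 1.543, 0.338]
wrist_force: [0.7, 0.2, 0.3]
width: 0.0319
```

>>> {"name": "apply_moves", "arguments": {"moves": [{"linear": [0,0.3,0.5],"rot": [0,0,0]},{"linear": [0,0.6,1],"rot": [0,0,0]},{"linear": [0,0.6,1],"rot": [0,0,0]}]}}

```text
time: 1.75
tool_pos: [0.363, -0.304, 0.251]
tool_rot: [-0.342, 1.542, 0.341]
wrist_force: [-0.9, -0.9, -1.3]
width: 0.0
```

>>> {"name": "apply_moves", "arguments": {"moves": [{"linear": [0,0.3,0.5],"rot": [0,0,0]},{"linear": [0,0.6,1],"rot": [0,0,0]},{"linear": [0,0.6,1],"rot": [0,0,0]}]}}

```text
time: 2.12
tool_pos: [0.4297, -0.2058, 0.2509]
tool_rot: [-0.345, 1.541, 0.344]
wrist_force: [-0.6, -0.5, 0.5]
width: 0.0002
```

>>> {"name": "apply_moves", "arguments": {"moves": [{"linear": [0,0.1,0.2],"rot": [-0.056,0,0]},{"linear": [0,0.2,0.4],"rot": [-0.112,0,0]},{"linear": [0,0.25,0.48],"rot": [-0.169,0,0]},{"linear": [0,0.25,0.48],"rot": [-0.225,0,0]},{"linear": [0,0.25,0.48],"rot": [-0.225,0,0]}]}}

```text
time: 2.75
tool_pos: [0.4621, -0.1641, 0.251]
tool_rot: [-0.889, 1.38, 0.888]
wrist_force: [-1.0, -1.1, -1.1]
width: -0.0002
```

Run:
```python
from h import *
s=robot.read_state();print(s["time"],s["tool_pos"].round(4) if hasattr(s["tool_pos"],'round') else s["tool_pos"],np.round(s["wrist_force"],2),s["width"],np.round(s["joint_pos"],2))
M=R.from_rotvec(s["tool_rot"]).as_matrix();print(M.round(3),np.degrees(np.arctan2(M[1,2],M[0,2])))
cv2.imwrite("pics/w1.png",robot.camera("wrist"))
i=robot.camera_info("wrist");W=np.eye(4);W[:3,:3]=M;W[:3,3]=s["tool_pos"];C=np.linalg.inv(W@np.array(i["mount"]))
p=np.array([.42353,-.15169,.34799])
for k in MOD:
    q=C@np.append(p[:2]+rot2(p[2])@MOD[k],[HT[k],1]);u=np.array(i["camera_matrix"])@q[:3];print(k,(u[:2]/u[2]).round(1))
```

```text
2.75 [ 0.4621 -0.1641  0.251 ] [-0.95 -1.06 -1.1 ] -0.00021420961151076776 [-0.02  0.14 -0.04  0.   -1.39 -0.41]
[[ 0.002 -0.91   0.415]
 [-0.     0.415  0.91 ]
 [-1.    -0.001  0.   ]] 65.49946312984403
boss [363.9 152.2]
green [405.  299.6]
white [311.4 227.1]
yellow [277.8 194.4]
blue [263.9 147.2]
```

View pics/w1.png

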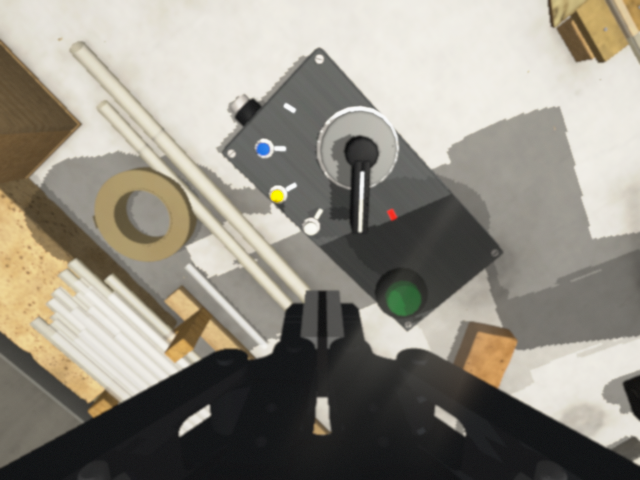

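The projected features fall within about 2 px of the picture: boss at (362,152), yellow peg at (278,195), button at (403,298). The pose is therefore good. Next I descend on the lever's clockwise side.

>>> {"name": "apply_moves", "arguments": {"moves": [{"linear": [0.5,0,-0.06],"rot": [0,0,0]},{"linear": [1,0,-0.06],"rot": [0,0,0]},{"linear": [1,0,-0.06],"rot": [0,0,0]}]}}

```text
time: 3.18
tool_pos: [0.4568, -0.1698, 0.148]
tool_rot: [-0.881, 1.389, 0.888]
wrist_force: [-0.7, 0.4, 0.8]
width: -0.0005
```

>>> {"name": "apply_moves", "arguments": {"moves": [{"linear": [0.3,0,0],"rot": [0,0,0]},{"linear": [0.58,0,0],"rot": [0,0,0]},{"linear": [0.58,0,0],"rot": [0,0,0]}]}}

```text
time: 3.55
tool_pos: [0.4565, -0.1703, 0.0907]
tool_rot: [-0.88, 1.391, 0.887]
wrist_force: [-0.3, -0.3, 0.9]
width: 0.0001
```

```bash
cat >> h.py <<'E'
P=np.array([.42353,-.15169,.34799]); A=P[:2]+rot2(P[2])@AX
def pose():
    s=robot.read_state();M=R.from_rotvec(s["tool_rot"]).as_matrix();th=np.degrees(np.arctan2(M[1,2],M[0,2]))
    return np.array(s["tool_pos"]),M,th,s
def go(th,r,d,z):
    "row numbers for tool z along lever angle th(world deg), radius r, normal offset d (+ccw)"
    p,M,t0,s=pose();u=pol(1,th);n=pol(1,th+90)
    w=np.append(A+r*u+d*n,z)-p
    print(f"th{th:.0f}",(M.T@w*10).round(3),round(-np.radians(th-t0)/np.pi,3))
def st():
    p,M,t,s=pose();q=p[:2]-A
    print("t",s["time"],"p",p.round(4),"th",round(t,1),"F",np.round(s["wrist_force"],1),"pol r,ang",round(np.hypot(*q),4),round(np.degrees(np.arctan2(q[1],q[0])),1))
E
python3 - <<'E'
from h import *
st()
for th in (65,70,75,80,85,90,93): go(th,.045,-.0205,.093)
E
```

```text
t 3.55 p [ 0.4565 -0.1703  0.0907] th 65.1 F [-0.3 -0.3  0.9] pol r,ang 0.0509 32.8
th65 [-0.023  0.067  0.019] 0.0
th70 [-0.023  0.107  0.035] -0.027
th75 [-0.022  0.148  0.048] -0.055
th80 [-0.022  0.19   0.057] -0.083
th85 [-0.022  0.233  0.062] -0.111
th90 [-0.021  0.276  0.064] -0.139
th93 [-0.021  0.302  0.063] -0.155
```

>>> {"name": "apply_moves", "arguments": {"moves": [{"linear": [-0.02,0.035,0.01],"rot": [0,0,0]},{"linear": [-0.02,0.067,0.02],"rot": [0,0,0]},{"linear": [-0.02,0.087,0.03],"rot": [-0.014,0,0]},{"linear": [-0.02,0.107,0.035],"rot": [-0.027,0,0]},{"linear": [-0.02,0.128,0.042],"rot": [-0.041,0,0]},{"linear": [-0.02,0.148,0.048],"rot": [-0.055,0,0]},{"linear": [-0.02,0.169,0.053],"rot": [-0.069,0,0]},{"linear": [-0.02,0.19,0.057],"rot": [-0.083,0,0]},{"linear": [-0.02,0.211,0.06],"rot": [-0.097,0,0]},{"linear": [-0.02,0.233,0.062],"rot": [-0.111,0,0]}]}}

```text
time: 4.8
tool_pos: [0.4385, -0.1547, 0.0941]
tool_rot: [-1.144, 1.252, 1.15]
wrist_force: [0.6, 0.6, -0.6]
width: 0.0001
```

Run:
```python
from h import *
st()
img=robot.camera("wrist");cv2.imwrite("pics/w2.png",img);cv2.imwrite("pics/w2c.png",img[40:440,120:620])
for th in (90,93,95): go(th,.045,-.0205,.091)
```

```text
t 4.8 p [ 0.4385 -0.1547  0.0941] th 85.1 F [ 0.6  0.6 -0.6] pol r,ang 0.0498 60.0
th90 [0.031 0.042 0.015] -0.027
th93 [0.031 0.067 0.023] -0.043
th95 [0.031 0.083 0.027] -0.054
```

View pics/w2c.png

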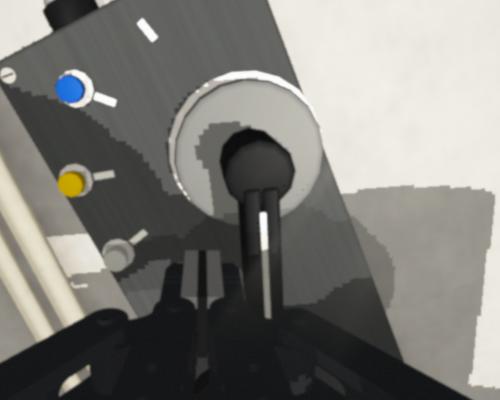

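Run:
```python
from h import *
a,b=ray("wrist",(383,253),.096),ray("wrist",(388,357),.096);d=b-a;print(a,b,np.degrees(np.arctan2(d[1],d[0])),A,np.hypot(*(a[:2]-A)),np.hypot(*(b[:2]-A)))
for q in (a,b): print(np.degrees(np.arctan2(*(q[:2]-A)[::-1])))
```

```text
[ 0.41473784 -0.18448352  0.096     ] [ 0.41445045 -0.14463663  0.096     ] 90.4132394529796 [ 0.41366886 -0.19781763] 0.01337688818203383 0.05318673950394991
85.41644275509779
89.15799736263143
```

>>> {"name": "apply_moves", "arguments": {"moves": [{"linear": [0.0,0.02,0.008],"rot": [-0.014,0,0]},{"linear": [0.0,0.042,0.015],"rot": [-0.027,0,0]},{"linear": [0.0,0.067,0.023],"rot": [-0.043,0,0]},{"linear": [0.0,0.075,0.025],"rot": [-0.049,0,0]},{"linear": [0.0,0.083,0.027],"rot": [-0.054,0,0]},{"linear": [0.0,0.083,0.027],"rot": [-0.054,0,0]}]}}

```text
time: 5.6
tool_pos: [0.431, -0.1513, 0.0946]
tool_rot: [-1.27, 1.17, 1.275]
wrist_force: [1.6, 1.1, 1.3]
width: -0.0
```

Run:
```python
from h import *
st()
img=robot.camera("wrist");cv2.imwrite("pics/w3.png",img);cv2.imwrite("pics/w3c.png",img[40:440,120:620])
for th in (95,): go(th,.045,-.035,.093)
```

```text
t 5.6 p [ 0.431  -0.1513  0.0946] th 94.9 F [1.6 1.1 1.3] pol r,ang 0.0497 69.6
th95 [ 0.015 -0.137  0.001] -0.0
```

View pics/w3c.png

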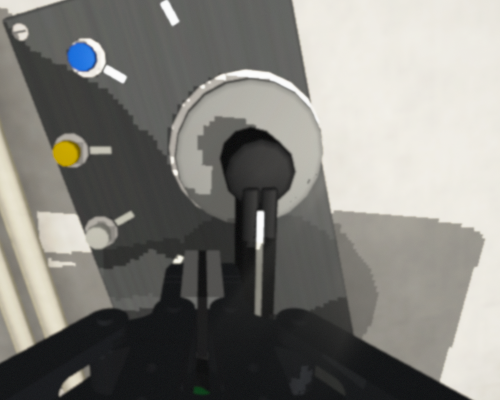

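Run:
```python
from h import *
a,b=ray("wrist",(380,250),.096),ray("wrist",(377.5,356),.096)
for q in (a,b,b-a+np.append(A,0)): print(np.degrees(np.arctan2(*(q[:2]-A)[::-1])))
print(ray("wrist",(120+257,40+165),.095),A)
for d in (-.0205,-.0185,-.0165): go(95,.045,d,.093)
```

```text
89.2258853745519
94.50061035292448
96.1280998198186
[ 0.41658536 -0.20010007  0.095     ] [ 0.41366886 -0.19781763]
th95 [0.015 0.008 0.001] -0.0
th95 [0.016 0.028 0.001] -0.0
th95 [0.016 0.048 0.001] -0.0
```

The lever now reads about 95° in world, which is the off stop. I'll nudge it gently against the stop to confirm by force, then back off and rise.

>>> {"name": "apply_moves", "arguments": {"moves": [{"linear": [0.015,0.015,0],"rot": [0,0,0]},{"linear": [0.015,0.03,0],"rot": [0,0,0]},{"linear": [0.015,0.03,0],"rot": [0,0,0]},{"linear": [0.015,0.03,0],"rot": [0,0,0]}]}}

```text
time: 6.15
tool_pos: [0.4301, -0.1514, 0.0937]
tool_rot: [-1.273, 1.167, 1.272]
wrist_force: [7.9, 0.6, -0.8]
width: -0.0004
```

```bash
python3 -c "
from h import *
st()"
```

```text
t 6.15 p [ 0.4301 -0.1514  0.0937] th 94.9 F [ 7.9  0.6 -0.8] pol r,ang 0.0492 70.5
```

About 8 N at the stop with only 1 mm of further travel, so the lever is off. This also puts the finger's half-thickness at about 14.4 mm. I'll cross over to the anticlockwise side.

>>> {"name": "apply_moves", "arguments": {"moves": [{"linear": [0,-0.06,0],"rot": [0,0,0]},{"linear": [0,-0.12,0],"rot": [0,0,0]},{"linear": [-0.25,-0.12,0],"rot": [0,0,0]},{"linear": [-0.45,-0.12,0],"rot": [0,0,0]},{"linear": [-0.45,0.2,0],"rot": [0,0,0]},{"linear": [-0.45,0.54,0],"rot": [0,0,0]},{"linear": [-0.45,0.54,0],"rot": [0,0,0]},{"linear": [-0.2,0.54,0],"rot": [0,0,0]},{"linear": [0,0.54,0],"rot": [0,0,0]},{"linear": [0,0.54,0],"rot": [0,0,0]}]}}

```text
time: 7.4
tool_pos: [0.3755, -0.156, 0.0923]
tool_rot: [-1.27, 1.17, 1.275]
wrist_force: [-0.2, 0.4, -0.2]
width: 0.0001
```

Run:
```python
from h import *
st()
cv2.imwrite("pics/w4.png",robot.camera("wrist")[40:440,120:620])
for th in range(95,40,-5): go(th,.045,.0205,.093)
```

```text
t 7.4 p [ 0.3755 -0.156   0.0923] th 94.9 F [-0.2  0.4 -0.2] pol r,ang 0.0566 132.4
th95 [ 0.004 -0.131  0.003] -0.0
th90 [ 0.004 -0.17   0.019] 0.027
th85 [ 0.003 -0.212  0.032] 0.055
th80 [ 0.003 -0.254  0.041] 0.083
th75 [ 0.003 -0.297  0.046] 0.111
th70 [ 0.003 -0.34   0.047] 0.139
th65 [ 0.003 -0.383  0.045] 0.166
th60 [ 0.003 -0.426  0.039] 0.194
th55 [ 0.003 -0.468  0.03 ] 0.222
th50 [ 0.003 -0.509  0.016] 0.25
th45 [ 0.003 -0.548 -0.001] 0.277
```

View pics/w4.png

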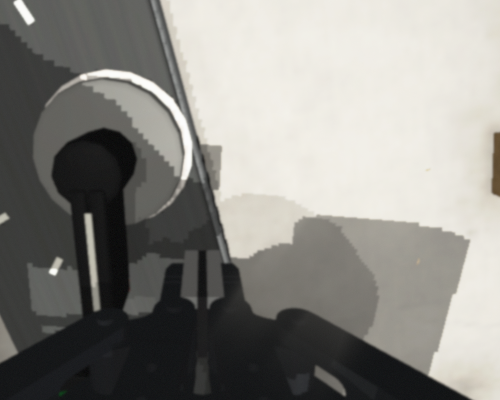

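>>> {"name": "apply_moves", "arguments": {"moves": [{"linear": [0,-0.065,0],"rot": [0,0,0]},{"linear": [0,-0.131,0.003],"rot": [0,0,0]},{"linear": [0,-0.15,0.01],"rot": [0.014,0,0]},{"linear": [0,-0.17,0.019],"rot": [0.027,0,0]},{"linear": [0,-0.19,0.026],"rot": [0.041,0,0]},{"linear": [0,-0.212,0.032],"rot": [0.055,0,0]},{"linear": [0,-0.233,0.037],"rot": [0.069,0,0]},{"linear": [0,-0.254,0.041],"rot": [0.083,0,0]},{"linear": [0,-0.275,0.044],"rot": [0.097,0,0]},{"linear": [0,-0.297,0.046],"rot": [0.111,0,0]},{"linear": [0,-0.318,0.047],"rot": [0.125,0,0]},{"linear": [0,-0.34,0.047],"rot": [0.139,0,0]}]}}

```text
time: 8.95
tool_pos: [0.4107, -0.1485, 0.0938]
tool_rot: [-0.947, 1.356, 0.946]
wrist_force: [-0.3, 0.2, 0.1]
width: 0.0002
```

Run:
```python
from h import *
st()
for th in np.arange(67.5,35,-2.5): go(th,.045,.0205,.093)
```

```text
t 8.95 p [ 0.4107 -0.1485  0.0938] th 69.9 F [-0.3  0.2  0.1] pol r,ang 0.0494 93.5
th68 [ 0.008 -0.011  0.005] 0.013
th65 [ 0.008 -0.032  0.013] 0.027
th62 [ 0.008 -0.052  0.02 ] 0.041
th60 [ 0.008 -0.073  0.026] 0.055
th58 [ 0.008 -0.094  0.031] 0.069
th55 [ 0.008 -0.115  0.035] 0.083
th52 [ 0.008 -0.136  0.038] 0.096
th50 [ 0.008 -0.158  0.04 ] 0.11
th48 [ 0.008 -0.179  0.042] 0.124
th45 [ 0.008 -0.201  0.042] 0.138
th42 [ 0.008 -0.222  0.041] 0.152
th40 [ 0.008 -0.244  0.04 ] 0.166
th38 [ 0.008 -0.265  0.037] 0.18
```

>>> {"name": "apply_moves", "arguments": {"moves": [{"linear": [0.008,-0.011,0.005],"rot": [0.013,0,0]},{"linear": [0.008,-0.032,0.013],"rot": [0.027,0,0]},{"linear": [0.008,-0.052,0.02],"rot": [0.041,0,0]},{"linear": [0.008,-0.073,0.026],"rot": [0.055,0,0]},{"linear": [0.008,-0.094,0.031],"rot": [0.069,0,0]},{"linear": [0.008,-0.115,0.035],"rot": [0.083,0,0]},{"linear": [0.008,-0.136,0.038],"rot": [0.096,0,0]},{"linear": [0.008,-0.158,0.04],"rot": [0.11,0,0]},{"linear": [0.008,-0.179,0.042],"rot": [0.124,0,0]},{"linear": [0.008,-0.201,0.042],"rot": [0.138,0,0]},{"linear": [0.008,-0.201,0.042],"rot": [0.138,0,0]}]}}

```text
time: 10.32
tool_pos: [0.4317, -0.1515, 0.0933]
tool_rot: [-0.615, 1.482, 0.614]
wrist_force: [-0.3, -1.2, 0.3]
width: -0.0002
```

Run:
```python
from h import *
st()
cv2.imwrite("pics/w5.png",robot.camera("wrist"))
for th in np.arange(42.5,7,-2.5): go(th,.045,.0205,.093)
```

```text
t 10.325 p [ 0.4317 -0.1515  0.0933] th 45.0 F [-0.3 -1.2  0.3] pol r,ang 0.0497 68.7
th42 [ 0.003 -0.016  0.004] 0.014
th40 [ 0.003 -0.036  0.012] 0.028
th38 [ 0.003 -0.057  0.019] 0.042
th35 [ 0.003 -0.078  0.024] 0.056
th32 [ 0.003 -0.099  0.029] 0.07
th30 [ 0.003 -0.12   0.033] 0.084
th28 [ 0.003 -0.141  0.036] 0.098
th25 [ 0.003 -0.163  0.039] 0.111
th22 [ 0.003 -0.184  0.04 ] 0.125
th20 [ 0.003 -0.206  0.04 ] 0.139
th18 [ 0.003 -0.227  0.039] 0.153
th15 [ 0.003 -0.249  0.038] 0.167
th12 [ 0.003 -0.27   0.035] 0.181
th10 [ 0.003 -0.292  0.032] 0.195
th8 [ 0.003 -0.313  0.027] 0.209
```

View pics/w5.png

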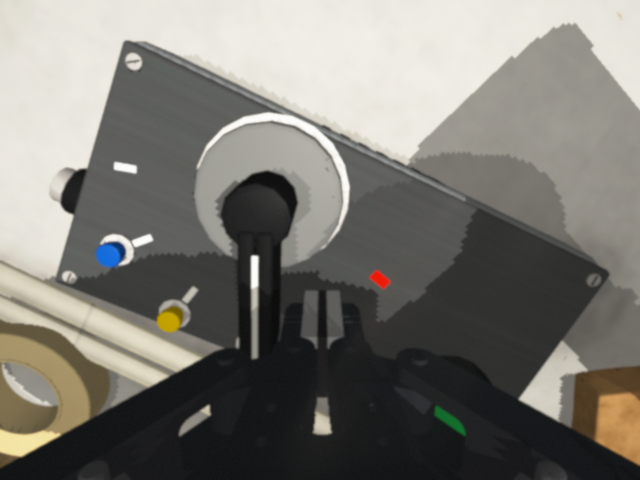

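```bash
cat > lev.py <<'E'
from h import *
import sys
g=cv2.cvtColor(robot.camera("wrist"),cv2.COLOR_BGR2GRAY)
# expected line pts at height .096, r 20..50mm; search best angle by brightness of white line
i=robot.camera_info("wrist");K=np.array(i["camera_matrix"]);p,M,t,s=pose()
W=np.eye(4);W[:3,:3]=M;W[:3,3]=p;C=np.linalg.inv(W@np.array(i["mount"]))
best=[]
for th in np.arange(-30,110,.5):
  for off in np.arange(-.003,.0031,.001):
    r=np.linspace(.02,.045,26);u=pol(1,th);n=pol(1,th+90)
    X=np.c_[A+np.outer(r,u)+off*n,np.full(26,.096),np.ones(26)]@C.T
    uv=X[:,:3]@K.T;uv=(uv[:,:2]/uv[:,2:])
    def samp(sh):
        Y=np.c_[A+np.outer(r,u)+(off+sh)*n,np.full(26,.096),np.ones(26)]@C.T;v=Y[:,:3]@K.T;v=(v[:,:2]/v[:,2:]).astype(np.float32)
        return cv2.remap(g,v[:,0].copy(),v[:,1].copy(),cv2.INTER_LINEAR).ravel().astype(float)
    sc=np.minimum(samp(0)-samp(.0035),samp(0)-samp(-.0035)).mean()
    best.append((sc,th,off))
best.sort(reverse=True)
for b in best[:4]: print(np.round(b,4))
st()
E
python3 lev.py
```

```text
[160.5769  36.5      0.    ]
[ 1.603077e+02  3.800000e+01 -1.000000e-03]
[ 1.592308e+02  3.850000e+01 -1.000000e-03]
[158.7692  36.       0.    ]
t 10.425 p [ 0.4313 -0.1515  0.0932] th 45.1 F [-0.6  0.5 -0.2] pol r,ang 0.0496 69.1
```

The lever is at about 36°, which is click 2. Pushing on to click 3.

>>> {"name": "apply_moves", "arguments": {"moves": [{"linear": [0.003,-0.036,0.012],"rot": [0.028,0,0]},{"linear": [0.003,-0.057,0.019],"rot": [0.042,0,0]},{"linear": [0.003,-0.078,0.024],"rot": [0.056,0,0]},{"linear": [0.003,-0.099,0.029],"rot": [0.07,0,0]},{"linear": [0.003,-0.12,0.033],"rot": [0.084,0,0]},{"linear": [0.003,-0.141,0.036],"rot": [0.098,0,0]},{"linear": [0.003,-0.163,0.039],"rot": [0.111,0,0]},{"linear": [0.003,-0.184,0.04],"rot": [0.125,0,0]},{"linear": [0.003,-0.206,0.04],"rot": [0.139,0,0]},{"linear": [0.003,-0.227,0.039],"rot": [0.153,0,0]},{"linear": [0.003,-0.249,0.038],"rot": [0.167,0,0]},{"linear": [0.003,-0.249,0.038],"rot": [0.167,0,0]}]}}

```text
time: 11.92
tool_pos: [0.4518, -0.1664, 0.093]
tool_rot: [-0.207, 1.561, 0.206]
wrist_force: [-0.1, -0.4, -0.3]
width: -0.0002
```

```bash
python3 lev.py
```

```text
[188.6923   9.5      0.    ]
[188.3846  10.       0.    ]
[1.881923e+02 8.000000e+00 1.000000e-03]
[ 1.880385e+02  1.150000e+01 -1.000000e-03]
t 11.975 p [ 0.4517 -0.1663  0.0929] th 15.1 F [0.1 0.6 0.1] pol r,ang 0.0494 39.6
```

>>> {"name": "apply_moves", "arguments": {"moves": [{"linear": [0,0.08,0],"rot": [0,0,0]},{"linear": [0,0.15,0],"rot": [0,0,0]},{"linear": [-0.3,0.15,0],"rot": [0,0,0]},{"linear": [-0.8,0.15,0],"rot": [0,0,0]},{"linear": [-1,0.15,0],"rot": [0,0,0]},{"linear": [-1,0.15,0],"rot": [0,0,0]}]}}

```text
time: 12.72
tool_pos: [0.4486, -0.1514, 0.1946]
tool_rot: [-0.208, 1.557, 0.206]
wrist_force: [0.6, 0.3, -0.1]
width: 0.0
```

```bash
python3 lev.py
python3 - <<'E'
from h import *
cv2.imwrite("pics/w6.png",robot.camera("wrist"))
p,M,t,s=pose();g=P[:2]+rot2(P[2])@MOD["green"];print("green",g,"tool shift",(M.T@(np.append(g,.093)-p)*10).round(3))
for d in robot.silhouettes("start_top","wrist")[:2]:
    y,x=np.nonzero(d["pixels"]);print(d["confidence"],d["bbox"],x.mean(),y.mean(),ray("wrist",(x.mean(),y.mean()),.072))
E
```

```text
[2.088462e+02 4.500000e+00 1.000000e-03]
[208.0769   6.5      0.    ]
[2.080385e+02 5.000000e+00 1.000000e-03]
[207.3462   6.       0.    ]
t 12.775 p [ 0.4478 -0.1513  0.1931] th 15.1 F [ 0.1 -1.4 -0.4] pol r,ang 0.0577 53.7
green [ 0.42795328 -0.06711202] tool shift [0.992 0.863 0.034]
0.65 [426.6, 216.7, 475.5, 263.6] 450.65922798552475 239.95114595898673 [ 0.42623229 -0.06961322  0.072     ]
```

View pics/w6.png

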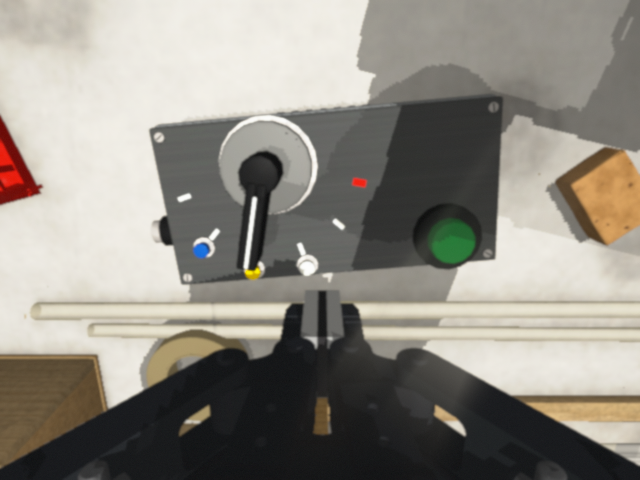

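The lever points at the yellow peg (about 5°). The button centre, at pixel (450,240), agrees with the fit to within about 3 mm. Now to the button.

>>> {"name": "apply_moves", "arguments": {"moves": [{"linear": [0,0.45,0.02],"rot": [0,0,0]},{"linear": [0,0.85,0.025],"rot": [0,0,0]},{"linear": [0,0.85,0.025],"rot": [0,0,0]},{"linear": [0.5,0.85,0.025],"rot": [0,0,0]},{"linear": [0.85,0.85,0.025],"rot": [0,0,0]},{"linear": [0.85,0.85,0.025],"rot": [0,0,0]}]}}

```text
time: 13.62
tool_pos: [0.4248, -0.0694, 0.1042]
tool_rot: [-0.207, 1.57, 0.206]
wrist_force: [-0.4, -0.5, 0.6]
width: 0.0
```

```bash
python3 lev.py
python3 - <<'E'
from h import *
p,M,t,s=pose();g=np.array([.4272,-.0683]);print("tool shift",(M.T@(np.append(g,.084)-p)*10).round(3))
E
```

```text
[2.308e-01 2.500e+01 3.000e-03]
[7.69e-02 2.75e+01 1.00e-03]
[3.85e-02 2.55e+01 3.00e-03]
[ 0.  29.5  0. ]
t 13.675 p [ 0.4265 -0.0694  0.1062] th 15.1 F [0.5 0.4 1. ] pol r,ang 0.1291 84.3
tool shift [0.222 0.008 0.01 ]
```

>>> {"name": "apply_moves", "arguments": {"moves": [{"linear": [0.1,0.008,0.01],"rot": [0,0,0]},{"linear": [0.15,0.008,0.01],"rot": [0,0,0]},{"linear": [0.19,0.008,0.01],"rot": [0,0,0]},{"linear": [0.22,0.008,0.01],"rot": [0,0,0]},{"linear": [0.23,0.008,0.01],"rot": [0,0,0]},{"linear": [0.23,0.008,0.01],"rot": [0,0,0]},{"linear": [0.23,0.008,0.01],"rot": [0,0,0]}]}}

```text
time: 14.55
tool_pos: [0.4278, -0.0684, 0.0849]
tool_rot: [-0.208, 1.564, 0.206]
wrist_force: [-4.7, 1.9, 15.0]
width: -0.0001
```

```bash
python3 -c "
from h import *
st()"
```

```text
t 14.55 p [ 0.4278 -0.0684  0.0849] th 15.1 F [-4.7  1.9 15. ] pol r,ang 0.1302 83.8
```

15 N upward with the fingertip at 66 mm means the button is on its bottom stop. Lifting off.

>>> {"name": "apply_moves", "arguments": {"moves": [{"linear": [-0.1,0,0],"rot": [0,0,0]},{"linear": [-0.4,0,0],"rot": [0,0,0]},{"linear": [-0.9,-0.3,0],"rot": [0,0,0]},{"linear": [-1,-0.7,0],"rot": [0,0,0]},{"linear": [-1,-0.85,0],"rot": [0,0,0]},{"linear": [-1,-0.85,0],"rot": [0,0,0]}]}}

```text
time: 15.3
tool_pos: [0.4498, -0.1507, 0.1842]
tool_rot: [-0.206, 1.566, 0.205]
wrist_force: [-0.7, -0.0, -0.0]
width: -0.0004
```

```bash
python3 lev.py
python3 - <<'E'
from h import *
cv2.imwrite("pics/w7.png",robot.camera("wrist"))
im=robot.camera("top")
for n,z in dict(salt_jar=.07,cap_tin=.032,cork_block=.024).items():
    for d in robot.silhouettes(n,"top")[:1]:
        y,x=np.nonzero(d["pixels"]);print(n,round(d["confidence"],2),ray("top",(x.mean(),y.mean()),z).round(4))
E
```

```text
[2.102692e+02 4.500000e+00 1.000000e-03]
[2.101923e+02 5.000000e+00 1.000000e-03]
[209.9615   6.5      0.    ]
[2.086154e+02 3.000000e+00 2.000000e-03]
t 15.35 p [ 0.4496 -0.1502  0.1841] th 15.1 F [-0.4 -0.3 -0.2] pol r,ang 0.0597 53.0
salt_jar 0.89 [0.3696 0.2561 0.07  ]
cap_tin 0.59 [0.3884 0.1668 0.032 ]
cork_block 0.5 [0.3784 0.0826 0.024 ]
```

View pics/w7.png

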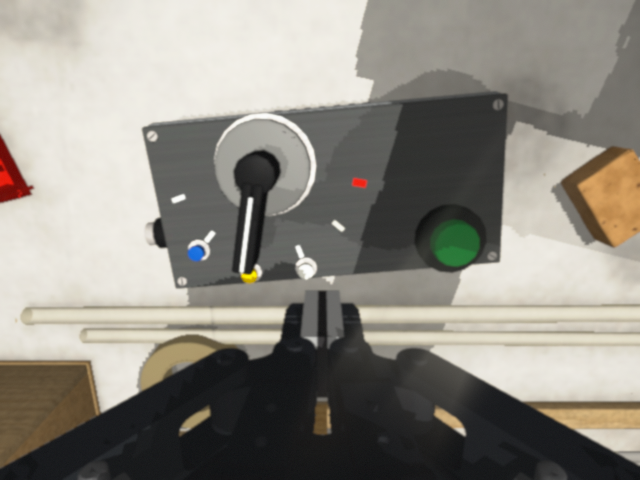

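```bash
python3 -c "
from h import *
print(robot.finish_job());st()"
```

```text
the job is handed in; nothing more can be done
None
the job is handed in; nothing more can be done
```

The torch blower is set to the yellow peg's speed and started, and the job was handed in at about 15.5 s (limit 72 s). The hand-in gives no verdict.

**What I did:** With the jaws shut, I pushed the lever from click 1 anticlockwise to the off stop. I then pushed it clockwise click by click to click 3, the yellow peg. After that I pressed the green button right down and let go.

**Checks that agreed:**
- **Off stop:** the lever held against about 8 N with only about 1 mm of further travel.
- **Yellow peg:** after the press, the wrist camera reads the lever at about 4.5–6.5°, where the yellow click should be 4.9°. The picture shows it pointing at the yellow peg.
- **Button:** it bottomed out at 15 N with the fingertip 6 mm below the button's top. The last picture shows no sign of it staying down, but I did not measure its height.
- **Clearance:** the arm stood clear of everything at the end, with about 0 N at the wrist.
- **Jar and tin:** both within 1 mm of their first positions.

**Check that disagreed:** the top camera's last reading put the cork block 24 mm from its first one. I put this down to the arm hiding part of it, though I did not confirm that. In the wrist pictures before and after the press, the cork stayed put relative to the box, and the arm never came close to it.

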